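Nip a headset cup in the bench clamp and keep the trigger squeezed

ROBOT

A 7-joint arm with a two-finger parallel gripper is mounted at the origin on a cart in front of the work surface, level with it; the furniture and walls round the work are solid. World frame = base frame: x ahead of the robot, y to its left, z up, the work surface at z = 0. Lengths are in m, angles in rad, forces in N, time in s.
With the tool pointing down it reaches from about 0.35 to 0.9 m from the base axis. Payload 8.1 kg.
Tool frame: the origin (TCP) lies midway between the tips of the shut fingers; the grasp point (between the pads) lies 19 mm behind it (arm.grip_depth is the distance from the TCP to the grasp point, in m); z points along the fingers, y is the line along which they close (so a half turn about z gives the same grasp; the last joint's range is limited). The gripper opens to 92 mm and grips with 3 to 60 N. Pads are 19 mm wide; open, the fingers measure 130 mm over their backs; the gripper's body (75 mm by 190 mm) begins 47 mm behind the grasp point.
Start: joints at [-1.452, 0.434, 0.025, 1.573, -0.012, 1.134, -0.075], TCP at [0.138, 0.61, 0.227] pointing down, gripper open.
Joint ranges: [-2.62, 2.62], [-0.44, 2.09], [-1.27, 1.32], [0.08, 2.57], [-1.32, 4.46], [0.12, 2], [-2.74, 2.74]. Speed limits (rad/s): [2.22, 2.22, 3.01, 3.01, 3.14, 3.14, 3.14].

INTERFACE

Orientations are given as [roll, pitch, yaw] about the fixed x, y, z axes, in that order (R = Rz(yaw) Ry(pitch) Rx(roll)).
In Python, from cell import arm, hand, kin, get_state, eyes, order gives the robot as it stands. Calls block until the motion is done:
- arm.move_ptp(position, orientation): joint-space move of the TCP to a pose.
- arm.line_to(position, attitude=None, speed=0.15): straight line of the TCP; attitude=None keeps the orientation; speed is the mean speed in m/s.
- arm.move_j(angles): joint-space move.
- hand.ungrasp() and hand.close(newtons=None): open the fingers fully, or close them until they stop; newtons is the grip in N (None keeps the last).
- arm.dwell(seconds).
- kin.ik(position, orientation): joint angles nearest the present ones, or None.
- get_state(): the state.
- eyes.camera(name): name is "scene" or "top"; returns the picture (384x512x3 uint8, red, green, blue); there is no depth.
- eyes.camera_model(name): a dict with "K" (3x3 intrinsics, pixels), "eye" and "orientation" of the camera in the world. Camera axes: x right, y up, looking along -z (the intrinsics and any distortion apply to the point x, -y, -z); pixel columns grow to the right and rows downward; lengths in m; the calibration is good to about 2 mm. A picture is of the moment at which its call begins. camera_model takes no time and is no camera call.
A pose or a line that the arm cannot do raises arm.Unreachable and nothing moves.
- order.job_done(): hands the job in; it is judged then, once.
The state is a dict: "time": time; "joint_positions": joint angles; "joint_vel": joint speeds; "tau": joint torques, N m; "ee_pos": TCP position; "tool_rot": TCP orientation; "ft_force": force on the tool from outside, world axes, zero at the start; "moment": the same for the moment, N m; "width": opening from 0.0 (shut) to 1.0 (fully open); "finger_force": force on a finger pad.
Only numpy, scipy, OpenCV 4.12 (cv2) and the standard library are available. Lean on these libraries where they do the work, as an engineer would, in place of code of your own. Each camera call takes 0.05 s, during which the arm holds its last target. There are 200 camera calls.

TASK

Stand the silver headset cup, the way up it already is, on the clamp's board just in front of the wooden V-block and let go of it; then pump the clamp's trigger (squeeze it towards the fixed grip, let it spring back, squeeze again) until the rubber pad of the end jaw has pushed the cup home into the V and holds it there. Draw the jaw in with the trigger only, and nip the thin cup gently: firm enough that the springy rubber pad gives by about 3 mm, never so hard that it is squashed in to its stop. The clamp keeps its pressure only while the trigger is held, so finish with the trigger still squeezed in the gripper and the cup nipped, ready for its race to be brushed clean, and leave the small tin and the rubber cap where they lie.

Things in the scene. Friction and masses are not known exactly. Their poses are not given: they have to be found in the camera images.
- clamp: one-hand bar clamp lying on its side, its housing screwed to an 18 mm plywood board fixed on the bench (x -40..118, y -105..165 mm). Origin under the board, below the bar; x across the bar from the pistol grip (-x, near the robot) to the jaws (+x), y along the bar to the end jaw, z up. Black housing x -28..58, y -33..33, top at z 52 mm. Steel bar x -10..10, z 31..39 mm
- v_seat (a point): on the board, under the middle of the cup when it is home in the V: (72, 50, 18) mm of the clamp's frame, same axes. The V-block (wood, on the fixed jaw) spans x 52..92, z 18..44 mm; its 120 degree V opens to +y, bottom at y 24, edges at y 35. Free beside the seated cup: 39 mm on the -x side (then the bar), all on the +x side, so lower it with the fingers on its -x and +x sides
- pad (a point): middle of the free face of the round rubber pad (25 mm across, 32 mm above the bench) on the end jaw; it looks along the clamp's -y, straight at the V. Before the first pump it is 27 to 45 mm short of the seated cup
- draw (a joint): how far bar and end jaw have been drawn in, m: 0 = widest, up to 0.062, moving along the clamp's -y towards the V. A drag of 4.5 N keeps the jaw in place between pumps, but under pressure it slips back when the trigger is let go, until the pad gives by no more than about 1 mm
- pad_face (a joint): how far the springy rubber pad is pushed into the end jaw, m: 0 = free, 0.005 = squashed to its stop; 5 N per mm, so 0.003 is a nip of 15 N
- end_jaw: the sliding steel bar with the black end jaw that carries the pad; jaw 18 mm thick along y, x -16..100 mm, top 49 mm above the bench. Its origin is the clamp's, shifted along the clamp's -y by draw; the bar's tail ends 87 mm on the -y side of this origin. Not to be pushed by hand
- trigger: black trigger lever, blade 11 mm thick, z 24..46 mm above the bench, beside the pistol grip on its +y side, from x -35 to -112 mm of the clamp's frame. Origin on its upright hinge pin in the housing, (42, 4, 35) mm of the clamp's frame
- squeeze (a joint): angle of the trigger, rad: 0 = let go (a spring returns it), 0.18 = squeezed to its stop. Its pawl takes the bar's saw teeth (4.5 mm apart): a full squeeze draws the jaw in by about 9 mm, letting go leaves it there. At trigger_front the spring takes 3 to 4 N and the jaw's drag 3 N; what is pressed beyond that reaches the pad times 1.7: a steady 15 N nips with about 15 N, 20 N crushes
- trigger_front (a point): middle of the trigger's outer (+y) face, where a finger pulls it: (-72, 22, 35) mm of the clamp's frame when let go; goes 21 mm along the clamp's -y to the stop
- grip (a point): middle of the outer (-y) face of the pistol grip, across from the trigger: (-72, -31, 35) mm of the clamp's frame. The grip is fixed and does not yield: 14 mm thick, x -112..-24, y -31..-17, z 23..47 mm, in front of the board. From here over the trigger it measures 53 mm let go, 32 mm at the stop
- bearing_cup: silver headset cup, a round hollow ring: rim 45 mm across from 10 to 19 mm height, narrower skirt 35 mm across below; 19 mm high, about 50 g. Origin at the centre of its underside, z up. Stands alone on the bench
- lid_tin: small round tin, dark with a white rim, 57 mm across, 24 mm high, origin at the centre of its underside; bystander
- rubber_cap: round black rubber end cap, 31 mm across, 11 mm high, origin at the centre of its underside; bystander
Not all that is in view belongs to the job. What is shaped like the bearing_cup but blue, green or purple is not meant.

How it is judged:
By the outcome, as a careful person would: the job done as asked, in the order asked, and still so for the second after the job is handed in, while the arm keeps its last pose, push and grip.
It also fails if it takes over 70 s, if anything falls off the work surface, if the arm or the gripper's body presses on something with over 40 N, if the wrist force passes 120 N, or if a joint passes its speed limit or range.

## Working session

There is one attempt and no reset: what is moved stays moved. The work goes in short steps, each a Python script; the robot and the scene stay as the last script left them, time stands still between calls to the robot, and variables do not carry over. Pictures are saved under pics/ and viewed, at most 10 in all, crops included, and the job is handed in when it is done.

```bash
mkdir -p pics; ls; python3 - <<'E'
from cell import arm,hand,kin,get_state,eyes,order
import cv2
for n in("scene","top"):
    im=eyes.camera(n); cv2.imwrite(f"pics/{n}0.png",im[:,:,::-1]); m=eyes.camera_model(n); print(n,m)
s=get_state();print({k:s[k] for k in("time","ee_pos","tool_rot","width","ft_force")})
E
```

```text
pics
scene {'K': array([[359.78311315,   0.        , 259.63334025],
       [  0.        , 359.78311315, 192.95065981],
       [  0.        ,   0.        ,   1.        ]]), 'eye': array([-0.01269507, -0.61508625,  0.72582455]), 'orientation': array([ 0.89305919, -0.02012374, -0.67802078])}
top {'K': array([[354.93278232,   0.        , 252.59547901],
       [  0.        , 354.93278232, 194.52477381],
       [  0.        ,   0.        ,   1.        ]]), 'eye': array([0.41410498, 0.04755158, 1.04078621]), 'orientation': array([ 0.0998262 , -0.01809887, -1.57066733])}
{'time': 0.1, 'ee_pos': array([0.13743781, 0.60921786, 0.2259888 ]), 'tool_rot': array([-3.14011711e+00,  1.37824553e-04,  2.91971078e+00]), 'width': 0.9984824941576652, 'ft_force': array([-0.08789917,  0.01371532, -0.5540082 ])}
```

View pics/scene0.png

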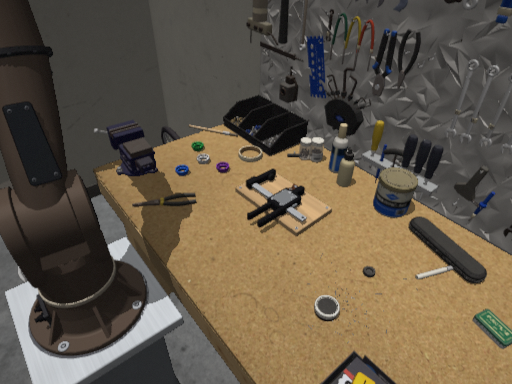

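View pics/top0.png

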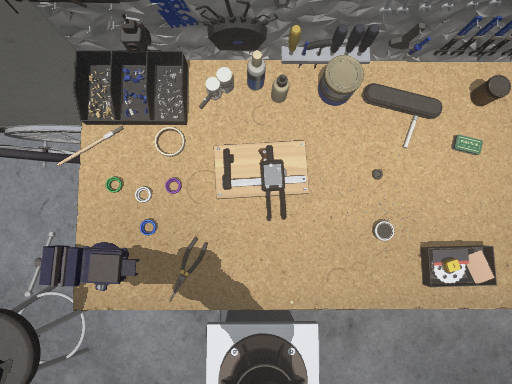

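The scene shows the arm, the clamp and four rings. In the top view the rings are silver (143,195), green (115,184), blue (149,227) and purple (174,185); other round things are the tin (384,230), the cap (377,174) and the large wooden hoop (170,142). I choose the silver ring at (143,195). The clamp board spans cols 215–308, rows 142–198, with the end jaw at col 227 and the levers at cols 268 and 283.

```bash
cat > h.py <<'E'
import numpy as np,cv2
from scipy.spatial.transform import Rotation as Ro
from cell import arm,hand,kin,get_state,eyes,order
def ray(n,u,v):
    m=eyes.camera_model(n);K=m["K"]
    d=np.array([(u-K[0,2])/K[0,0],-(v-K[1,2])/K[1,1],-1.])
    return np.array(m["eye"]),Ro.from_euler('xyz',m["orientation"]).as_matrix()@d
def onz(n,u,v,z):
    e,d=ray(n,u,v);return e+d*(z-e[2])/d[2]
def proj(n,p):
    m=eyes.camera_model(n);K=m["K"]
    c=Ro.from_euler('xyz',m["orientation"]).as_matrix().T@(np.array(p)-m["eye"])
    return K[0,0]*c[0]/-c[2]+K[0,2],K[1,1]*c[1]/c[2]+K[1,2]
E
python3 - <<'E'
from h import *
im=cv2.imread("pics/top0.png")
a=cv2.resize(im[130:235,205:320],None,fx=5,fy=5,interpolation=cv2.INTER_CUBIC)
b=cv2.resize(im[165:245,95:195],None,fx=2,fy=2,interpolation=cv2.INTER_CUBIC)
c=np.zeros((525,575+200,3),np.uint8);c[:, :575]=a;c[:160,575:]=b;cv2.imwrite("pics/crop0.png",c)
hsv=cv2.cvtColor(im,cv2.COLOR_BGR2HSV)
# silver cup: low saturation bright
w=hsv[178:212,126:162];m=((w[...,1]<70)&(w[...,2]>110)).astype(np.uint8)
cs,_=cv2.findContours(m,cv2.RETR_EXTERNAL,cv2.CHAIN_APPROX_NONE)
cc=max(cs,key=cv2.contourArea);(u,v),r=cv2.minEnclosingCircle(cc);u+=126;v+=178
print("cup px",u,v,r,"diam mm",2*r/354.9*1.02*1000,onz("top",u,v,.019))
# board: yellow lighter wood
w=hsv[100:240,180:340];print("board hsv",hsv[150,245],hsv[192,225],"bench",hsv[205,240],hsv[130,240])
# scene cup
s=cv2.imread("pics/scene0.png");hs=cv2.cvtColor(s,cv2.COLOR_BGR2HSV)
w=hs[148:168,192:214];m=((w[...,1]<70)&(w[...,2]>110)).astype(np.uint8)
ys,xs=np.nonzero(m);u=(xs.min()+xs.max())/2+192;v=(ys.min()+ys.max())/2+148
print("scene cup",u,v,onz("scene",u,v,.012))
E
```

```text
cup px 142.8783779144287 194.31081008911133 8.324797630310059 diam mm 47.851753073633475 [0.51647099 0.34485262 0.019     ]
board hsv [ 17  77 221] [ 17  81 217] bench [ 18  96 188] [ 16 101 190]
scene cup 203.0 156.5 [0.52412361 0.35361601 0.012     ]
```

View pics/crop0.png

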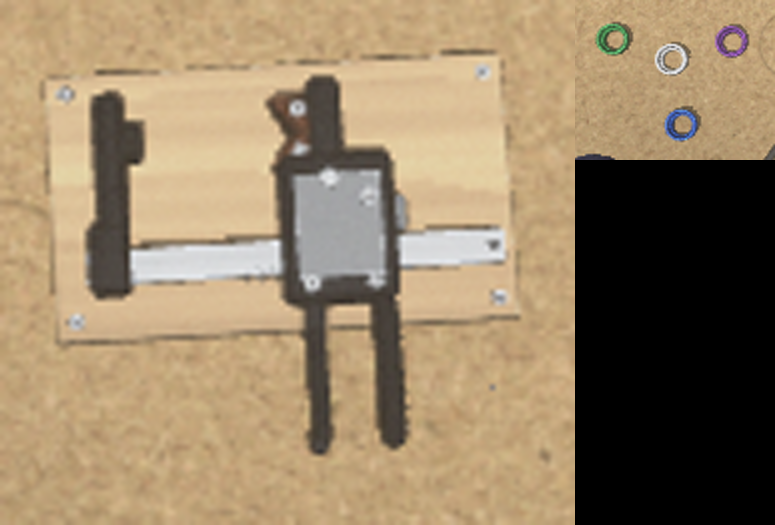

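The crop confirms the ring is silver. It also shows the board corners at crop (45,80), (500,53), (518,317), (60,342), with the V-block left of the fixed jaw and the pad on the end jaw. Next I'll fit the clamp pose from those corners.

```bash
cat >> h.py <<'E'
def fit(A,B): # A clamp xy -> B world xy
    a,b=A.mean(0),B.mean(0);P,Q=A-a,B-b
    psi=np.arctan2((P[:,0]*Q[:,1]-P[:,1]*Q[:,0]).sum(),(P*Q).sum())
    R=np.array([[np.cos(psi),-np.sin(psi)],[np.sin(psi),np.cos(psi)]]);return psi,b-R@a,R
E
python3 - <<'E'
from h import *
im=cv2.imread("pics/top0.png");hsv=cv2.cvtColor(im,cv2.COLOR_BGR2HSV)
C=np.array([[45,80],[500,53],[518,317],[60,342]],float);px=(C+.5)/5-.5+[205,130]
W=np.array([onz("top",*p,.018)[:2] for p in px]);A=np.array([[118,165],[118,-105],[-40,-105],[-40,165]])/1e3
psi,t,R=fit(A,W);print("psi",psi,"t",t,"res mm",1e3*(A@R.T+t-W).round(4))
f=lambda x,y:R@[x,y]+t
for n,p in dict(seat=(.072,.050),front=(-.072,.022),grip=(-.072,-.031)).items():print(n,f(*p))
Ri=R.T
inv=lambda u,v,z:1e3*(Ri@(onz("top",(u+.5)/5-.5+205,(v+.5)/5-.5+130,z)[:2]-t))
print("pad face",inv(143,141,.035),"housing TL/BR",inv(275,150,.052),inv(400,305,.052),"trigger end",inv(319,452,.046),"grip end",inv(395,447,.047))
np.savez("clamp.npz",psi=psi,t=t,R=R)
for nm,p,yaws in(("pick",[.5165,.345,.003],[psi+np.pi/2,psi-np.pi/2]),("place",[*f(.079,.056),.022],[psi+np.pi/2,psi-np.pi/2]),("sq",[*f(-.072,-.01),.016],[psi,psi+np.pi])):
  for y in yaws:
    q=kin.ik(p,[np.pi,0,y]);print(nm,round(y,2),None if q is None else np.round(q,2))
E
```

```text
psi 0.060555153820777495 t [ 0.55438108 -0.02742644] res mm [[ 1.7  1. ]
 [ 0.6 -0.7]
 [-0.5 -2.1]
 [-1.8  1.8]]
seat [0.6232232  0.02683922]
front [ 0.48118165 -0.00982407]
grip [ 0.48438911 -0.06272692]
pad face [ 73.18803393 108.34587373] housing TL/BR [60.26812785 33.70020587] [-31.90067305 -30.91365624] trigger end [-111.23033976   19.4923476 ] grip end [-111.01765155  -23.14193235]
pick 1.63 [-0.88  0.7   0.31  1.8  -0.31  0.69 -0.34]
pick -1.51 [-0.49  0.7  -0.28  1.77  0.28  0.72  2.29]
place 1.63 [-0.48  0.72  0.53  1.78 -0.49  0.78  0.36]
place -1.51 [-0.78  0.99  1.14  1.81 -1.03  1.08 -2.33]
sq 0.06 [-0.46  0.58  0.59  2.15 -0.59  0.58 -0.94]
sq 3.2 [-0.26  0.52  0.31  2.14 -0.31  0.52  1.92]
```

```bash
python3 - <<'E'
from h import *
c=np.load("clamp.npz");psi=float(c["psi"]);O=[np.pi,0,psi+np.pi/2]
p=[.5165,.345]
arm.move_ptp([*p,.12],O);arm.line_to([*p,.003],speed=.12)
s=get_state();print(s["ee_pos"],s["ft_force"])
hand.close(10);s=get_state();print(s["width"]*92,s["finger_force"],s["ft_force"],s["time"])
arm.line_to([*p,.10],speed=.12);s=get_state();print(s["width"]*92,s["finger_force"],s["ft_force"])
im=eyes.camera("scene");a=cv2.resize(im[90:190,150:280,::-1],None,fx=5,fy=5,interpolation=cv2.INTER_CUBIC);cv2.imwrite("pics/held.png",a)
E
```

```text
[0.51701402 0.34531893 0.0037169 ] [-0.69000379 -0.68575694 -0.17306687]
43.41479128427617 10.000028512482686 [ 0.15905046 -0.65218863  0.13142326] 3.775
43.32777541977505 9.999891827957867 [-1.25920083  0.36289615 -0.76623316]
```

View pics/held.png

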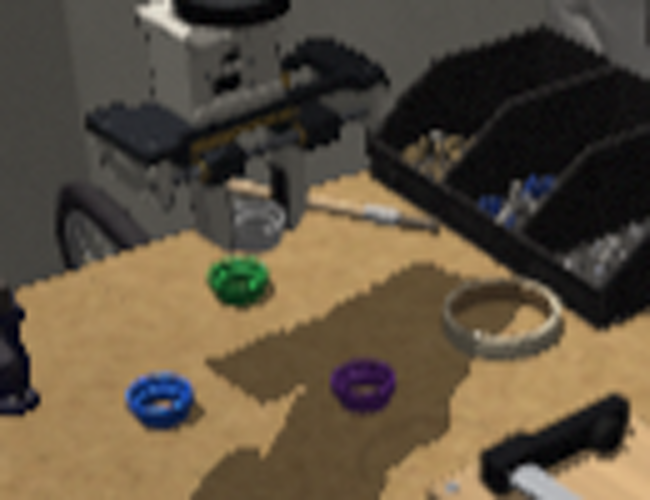

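The silver cup is off the bench, held between the fingers at crop (255,220). The other rings haven't moved. Next I place it 7 mm to +x, because the fully opened finger would otherwise hit the bar, and then nudge it back.

```bash
python3 - <<'E'
from h import *
c=np.load("clamp.npz");psi=float(c["psi"]);R,t=c["R"],c["t"];O=[np.pi,0,psi+np.pi/2]
f=lambda x,y,z:[*(R@[x,y]+t),z]
arm.line_to([.5165,.345,.14],speed=.15)
arm.move_ptp(f(.079,.058,.14),O);arm.line_to(f(.079,.058,.035),speed=.12);arm.line_to(f(.079,.058,.0215),speed=.04)
s=get_state();print(s["ee_pos"],f(.079,.058,.0215),s["ft_force"])
hand.ungrasp();s=get_state();print(s["width"],s["ft_force"])
arm.line_to(f(.079,.058,.14),speed=.15)
arm.move_ptp(f(.19,.058,.14),O);hand.close(10)
im=eyes.camera("top");cv2.imwrite("pics/top1.png",im[:,:,::-1])
a=cv2.resize(im[130:235,205:320,::-1],None,fx=5,fy=5,interpolation=cv2.INTER_CUBIC);cv2.imwrite("pics/placed.png",a);print(get_state()["time"],get_state()["width"])
E
```

```text
[0.62951459 0.03519745 0.02120391] [np.float64(0.6297262254026735), np.float64(0.03524818857381531), 0.0215] [ 0.52761717  0.15772275 -0.78101334]
1.000091282013846 [ 0.28908977  0.06650531 -0.13864577]
11.825 0.005177524608210532
```

View pics/placed.png

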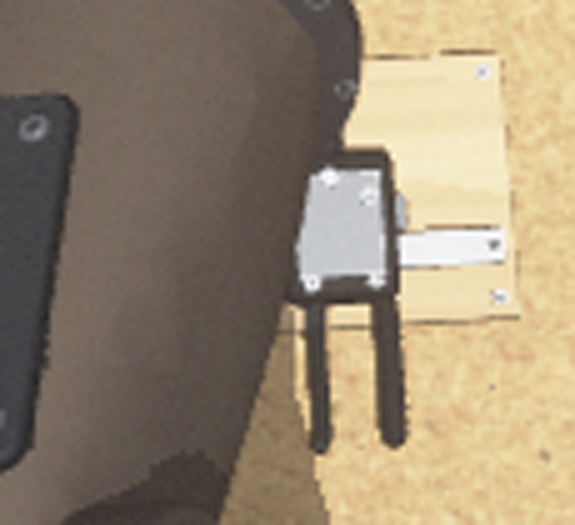

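The arm hides the cup. The nudge doesn't need a view, because the fingers already centred the cup in x. I'll push it back 7 mm, clear the view and look.

```bash
python3 - <<'E'
from h import *
c=np.load("clamp.npz");psi=float(c["psi"]);R,t=c["R"],c["t"];O=[np.pi,0,psi+np.pi/2]
f=lambda x,y,z:[*(R@[x,y]+t),z]
arm.move_ptp(f(.136,.058,.10),O);arm.line_to(f(.136,.058,.024),speed=.12)
arm.line_to(f(.1135,.058,.024),speed=.03);s=get_state();print(R.T@(s["ee_pos"][:2]-t),s["ft_force"])
arm.line_to(f(.130,.058,.024),speed=.06);arm.line_to(f(.130,.058,.14),speed=.15)
arm.move_ptp([.42,-.22,.2],[np.pi,0,psi])
hand.ungrasp()
for n in("top","scene"):
    im=eyes.camera(n);cv2.imwrite(f"pics/{n}2.png",im[:,:,::-1])
    if n=="top": a=cv2.resize(im[130:235,205:320,::-1],None,fx=4,fy=4,interpolation=cv2.INTER_CUBIC)
    else: b=cv2.resize(im[155:240,225:340,::-1],None,fx=2.5,fy=2.5,interpolation=cv2.INTER_CUBIC)
o=np.zeros((420,460+b.shape[1],3),np.uint8);o[:,:460]=a;o[:b.shape[0],460:]=b;cv2.imwrite("pics/nudged.png",o);print(get_state()["time"])
E
```

```text
[0.11359436 0.05801603] [ 0.05684399 -0.42025535  0.65296309]
18.1833
```

View pics/nudged.png

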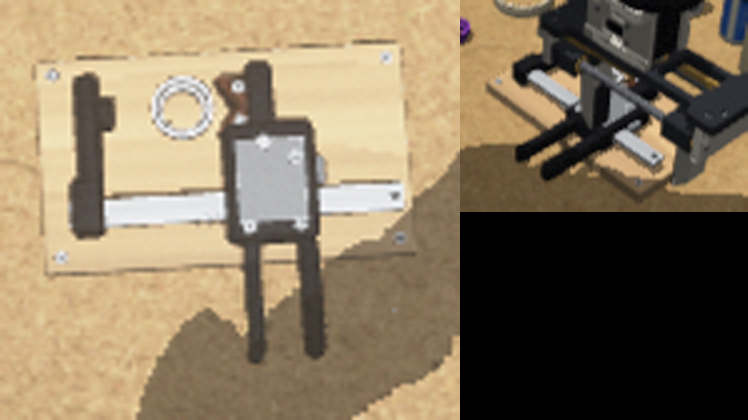

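The cup stands at crop (184,108), upright on the board between the pad (112,113) and the V-block (232,101). Next I check its position in the clamp frame.

```bash
python3 - <<'E'
from h import *
c=np.load("clamp.npz");R,t=c["R"],c["t"]
inv=lambda u,v,z:(1e3*(R.T@(onz("top",u,v,z)[:2]-t))).round(1)
im=cv2.imread("pics/top2.png");h=cv2.cvtColor(im,cv2.COLOR_BGR2HSV)
x0,y0,x1,y1=240,146,260,168
w=h[y0:y1,x0:x1];m=((w[...,1]<55)&(w[...,2]>90)).astype(np.uint8)
n,l,st,ce=cv2.connectedComponentsWithStats(m);i=1+st[1:,4].argmax();print(st[i],ce[i])
cs,_=cv2.findContours((l==i).astype(np.uint8),cv2.RETR_EXTERNAL,cv2.CHAIN_APPROX_NONE)
(u,v),r=cv2.minEnclosingCircle(cs[0]);print("cup",u+x0,v+y0,r,inv(u+x0,v+y0,.037))
hu=cv2.convexHull(cs[0]);M=cv2.moments(hu);print("hull",inv(M["m10"]/M["m00"]+x0,M["m01"]/M["m00"]+y0,.037))
g=lambda u,v:((u+.5)/4-.5+205,(v+.5)/4-.5+130)
print("V top/bot screws",inv(*g(237,87),.044),inv(*g(239,119),.044),"block edges",inv(*g(217,76),.044),inv(*g(219,124),.044),"pad",inv(*g(115,97),.035),inv(*g(115,131),.035))
E
```

```text
[  3   3  16  16 137] [10.40875912 10.08759124]
cup 250.38888931274414 156.27777767181396 8.083385467529297 [74.4 58.8]
hull [73.9 58.8]
V top/bot screws [85.  19.6] [61.7 19.7] block edges [93.8 33.4] [58.9 34.1] pad [ 84.6 107.2] [ 59.8 108.6]
```

The cup is at (74, 59) mm. The block's screws average x≈73 and the pad x≈72, so it is centred to within the measuring error. Now I test the trigger with a light squeeze.

```bash
python3 - <<'E'
from h import *
c=np.load("clamp.npz");psi=float(c["psi"]);R,t=c["R"],c["t"];O=[np.pi,0,psi]
f=lambda x,y,z:[*(R@[x,y]+t),z]
arm.move_ptp(f(-.072,-.015,.12),O);arm.line_to(f(-.072,-.015,.016),speed=.12)
def rep(l):
    s=get_state();F=R.T@s["ft_force"][:2];print(l,"w mm",round(s["width"]*92,1),"ff",np.round(s["finger_force"],1),"F clamp",F.round(1),"tcp y",(R.T@(s["ee_pos"][:2]-t)*1e3).round(1),round(s["time"],2))
rep("start")
for N in(4,7,10):
    hand.close(N);arm.dwell(.3);rep(N)
E
```

```text
start w mm 92.2 ff 0.0 F clamp [-0.1  0. ] tcp y [-71.6 -15.3] 20.02
4 w mm 37.8 ff 4.2 F clamp [-3.1  6. ] tcp y [-73.  -13.5] 21.25
7 w mm 34.2 ff 7.4 F clamp [-4.3  0.8] tcp y [-72.9 -15.2] 21.91
10 w mm 33.3 ff 10.4 F clamp [-4.8  0.4] tcp y [-72.9 -15.3] 22.43
```

```bash
cat >> h.py <<'E'
_c=np.load("clamp.npz");psi=float(_c["psi"]);R,t=_c["R"],_c["t"]
f=lambda x,y,z:[*(R@[x,y]+t),z]
def rep(l):
    s=get_state();F=R.T@s["ft_force"][:2];print(l,"w mm",round(s["width"]*92,1),"ff",np.round(s["finger_force"],1),"F clamp",F.round(1),"tcp",(R.T@(s["ee_pos"][:2]-t)*1e3).round(1),round(s["time"],2))
E
python3 - <<'E'
from h import *
for k in range(2):
    hand.ungrasp();hand.close(8);arm.dwell(.2);rep(k+2)
im=eyes.camera("top");cv2.imwrite("pics/top3.png",im[:,:,::-1])
a=cv2.resize(im[130:235,205:320,::-1],None,fx=4,fy=4,interpolation=cv2.INTER_CUBIC)
im=eyes.camera("scene");b=cv2.resize(im[155:240,225:340,::-1],None,fx=2.5,fy=2.5,interpolation=cv2.INTER_CUBIC)
o=np.zeros((420,460+b.shape[1],3),np.uint8);o[:,:460]=a;o[:b.shape[0],460:]=b;cv2.imwrite("pics/p3.png",o)
E
```

```text
2 w mm 33.9 ff 8.5 F clamp [-6.5 -1.2] tcp [-73.3 -15.4] 24.77
3 w mm 33.4 ff 8.5 F clamp [-5.4 -1.6] tcp [-73.3 -15.4] 27.12
```

View pics/p3.png

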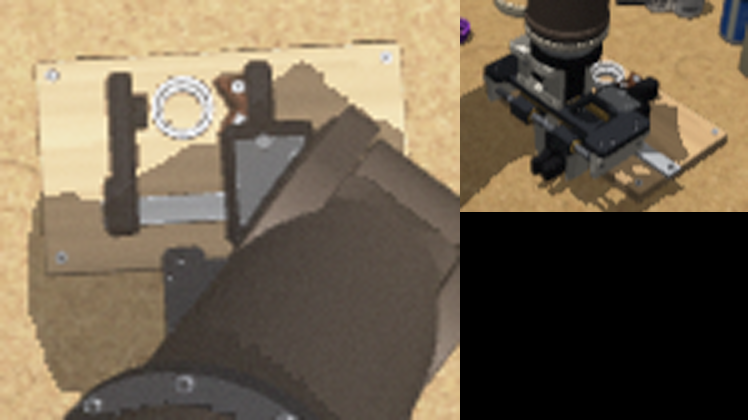

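The jaw has come in about 23 mm. The pad face (crop 147,110) is just short of the cup (left edge 152), which still stands. I'll pump on and watch the width.

```bash
python3 - <<'E'
from h import *
for k in range(2):
    hand.ungrasp();hand.close(8);arm.dwell(.2);rep(k+4)
    s=get_state();
    if s["width"]*92>35: break
im=eyes.camera("top");cv2.imwrite("pics/top4.png",im[:,:,::-1])
a=cv2.resize(im[140:200,220:290,::-1],None,fx=8,fy=8,interpolation=cv2.INTER_CUBIC);cv2.imwrite("pics/p4.png",a)
E
```

```text
4 w mm 33.9 ff 8.5 F clamp [-5.8 -1.1] tcp [-73.3 -15.4] 29.58
5 w mm 37.5 ff 8.3 F clamp [-4.1  5. ] tcp [-73.4 -13.4] 31.81
```

View pics/p4.png

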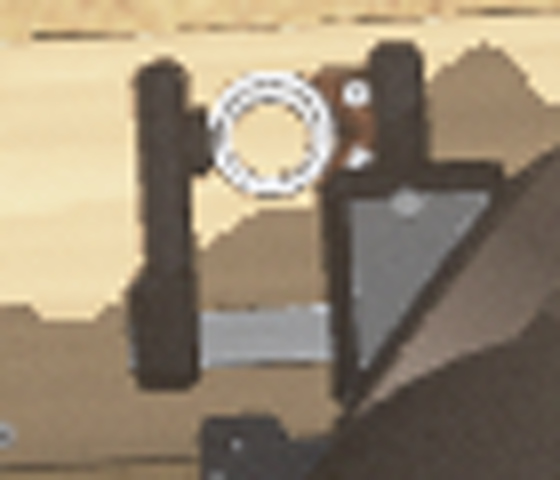

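The cup now touches the V and the pad: cup at crop (271,134), pad at (205,135), with the trigger stalled at 37.5 mm. I check that it is home, balance the arm sideways, then raise the grip in steps.

```bash
cat >> h.py <<'E'
def cupjaw(tag):
    im=eyes.camera("top")[:,:,::-1].copy();cv2.imwrite(f"pics/{tag}.png",im)
    h=cv2.cvtColor(im,cv2.COLOR_BGR2HSV);x0,y0=244,146;w=h[y0:168,x0:263];m=((w[...,1]<55)&(w[...,2]>90)).astype(np.uint8)
    n,l,st,ce=cv2.connectedComponentsWithStats(m);i=1+st[1:,4].argmax()
    cs,_=cv2.findContours((l==i).astype(np.uint8),cv2.RETR_EXTERNAL,cv2.CHAIN_APPROX_NONE);M=cv2.moments(cv2.convexHull(cs[0]))
    p=R.T@(onz("top",M["m10"]/M["m00"]+x0,M["m01"]/M["m00"]+y0,.037)[:2]-t)*1e3
    # jaw's outer edge, sub-pixel, on rows 155..170 of the brightness
    g=cv2.cvtColor(im,cv2.COLOR_BGR2GRAY).astype(float)[152:166,230:244].mean(0);d=-np.diff(g);d[d<0]=0;j=(d*np.arange(13)).sum()/d.sum()+230.5
    print(tag,"cup",p.round(1),st[i][2:],"jaw col",round(j,2),"y",(R.T@(onz("top",j,159,.049)[:2]-t)*1e3).round(1))
E
python3 - <<'E'
from h import *
cupjaw("a1")
for N,y in((8,-.0136),(11,-.0140),(15,-.0143)):
    arm.line_to(f(-.072,y,.016),speed=.03);hand.close(N);arm.dwell(.3);rep((N,y));cupjaw(f"a{N}")
E
```

```text
a1 cup [73.8 49.9] [ 16  16 134] jaw col 236.87 y [66.2 97.8]
(8, -0.0136) w mm 37.7 ff 8.3 F clamp [-5.2  2. ] tcp [-73.3 -13.2] 32.67
a8 cup [73.8 49.9] [ 16  16 135] jaw col 236.92 y [66.2 97.7]
(11, -0.014) w mm 36.5 ff 11.4 F clamp [-6.   1.8] tcp [-73.4 -13.8] 33.51
a11 cup [73.8 49.9] [ 16  16 136] jaw col 237.04 y [66.2 97.3]
(15, -0.0143) w mm 34.8 ff 15.6 F clamp [-5.3 -1.5] tcp [-73.3 -14.9] 34.37
a15 cup [74.  49.2] [ 17  16 137] jaw col 237.49 y [66.1 96.1]
```

```bash
python3 - <<'E'
from h import *
def cross(g,a,b,up):  # sub-pixel half-level crossing between columns a..b
    s=g[a:b];h=(s.max()+s.min())/2
    for i in range(len(s)-1):
        if (s[i]<h)!=(s[i+1]<h) and (s[i+1]>s[i])==up: return a+i+(h-s[i])/(s[i+1]-s[i])
Y=lambda j,v,z:(R.T@(onz("top",j,v,z)[:2]-t)*1e3)[1]
for tag,o in(("top2",0),("top3",0),("a1",0),("a8",0),("a11",0),("a15",0)):
    g=cv2.cvtColor(cv2.imread(f"pics/{tag}.png"),cv2.COLOR_BGR2GRAY).astype(float)
    gj=g[163:171].mean(0) if tag=="top2" else g[150:153].mean(0); gp=g[156:160].mean(0)
    gj=g[150:153].mean(0)
    c0={"top2":223,"top3":231}.get(tag,236)-3
    L=cross(gj,c0-3,c0+5,False);I=cross(gj,c0+4,c0+13,True);P=cross(gp,c0+6,c0+17,True)
    print(tag,*[None if q is None else (round(q,2),round(Y(q,r,z),1)) for q,r,z in((L,151,.049),(I,151,.049),(P,158,.036))])
E
```

```text
top2 (np.float64(222.64), np.float64(136.8)) (np.float64(229.41), np.float64(117.6)) (np.float64(233.39), np.float64(107.8))
top3 (np.float64(230.94), np.float64(113.3)) (np.float64(237.5), np.float64(94.7)) (np.float64(241.6), np.float64(84.3))
a1 (np.float64(236.21), np.float64(98.4)) (np.float64(243.13), np.float64(78.8)) (np.float64(246.44), np.float64(70.4))
a8 (np.float64(236.19), np.float64(98.4)) (np.float64(243.14), np.float64(78.7)) (np.float64(246.43), np.float64(70.4))
a11 (np.float64(236.39), np.float64(97.9)) (np.float64(243.27), np.float64(78.4)) (np.float64(246.44), np.float64(70.4))
a15 (np.float64(236.5), np.float64(97.6)) (np.float64(243.44), np.float64(77.9)) (np.float64(246.5), np.float64(70.2))
```

The numbers agree with a nip of about 3 mm. The cup is home at y≈50 mm, the pad sticks out about 7.6 mm against about 10.1 mm free, the trigger carries 15.6 N, and it is short of its stop (34.8 mm against about 33.3). I do a final steadiness check and then hand in.

```bash
python3 - <<'E'
from h import *
arm.dwell(.6);rep("steady");cupjaw("end")
print(order.job_done())
E
```

```text
steady w mm 34.5 ff 15.6 F clamp [-5.1 -0.7] tcp [-73.3 -14.9] 35.02
end cup [73.9 49.2] [ 17  16 135] jaw col 237.51 y [66.1 96. ]
the job is handed in; nothing more can be done
None
```

I handed the job in at about 35 s: the cup is home in the V, nipped with about 15 N (roughly 3 mm of pad give, estimated from the trigger force and the top camera), and the trigger is still squeezed in the gripper.

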